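Find the microscope switch that still snaps and guard it

TASK

Only one of the four push switches on the microscope control box still has its snap; the other three are worn out and just feel soft. Press them slowly, one at a time and never harder than 12 N, until you feel one snap over and stay down, then set the metal guard collar over that switch, flat on the top of the box, so nobody knocks it off during tonight's recording. Leave the soft switches released and don't shift the things lying about.

Things in the scene. Friction and masses are not known exactly. Their poses are not given: they have to be found in the camera images.
- panel: Beige control box fixed to the bench, 140 (x) x 250 (y) x 55 mm high; origin at the centre of its underside, z up. Four black switches stand in a row along its y axis, 50 mm apart, on its level top face.
- seat_1 (a point): Point on the box's top face on the axis of switch 1 (the +y end (75 mm from the box's middle)); axes as the box's. A fixed round metal bezel, 24 mm across, 3 mm high, surrounds each seat; a black upright round cap, 16 mm across, stands up through it. Released, its flat top is 12 to 22 mm above this face: each cap has its own height, not reported.
- seat_2 (a point): Point on the box's top face on the axis of switch 2 (25 mm to +y of the middle); axes as the box's. Which seat holds the snapping switch differs every time; all four look alike.
- seat_3 (a point): Point on the box's top face on the axis of switch 3 (25 mm to -y of the middle); axes as the box's. The snapping switch gives at 1.2 N and stiffens at 1.8 N/mm to about 5.5 N after 2.4 mm, then snaps: its cap drops away from the finger and stays latched 4 mm down. Pushed on from there: 1.2 N, then 1.8 N/mm; hard stop 8 mm below released.
- seat_4 (a point): Point on the box's top face on the axis of switch 4 (the -y end); axes as the box's. A soft switch gives at 0.8 N, stays under 2 N for 4.3 mm, then rises 1.8 N/mm with no drop at all; hard stop 8 mm below released. It always springs back when let go.
- key_a (a joint): Inner plunger of one of the four switches, in m: 0 released, 0.004 fully down (the cap adds up to 0.004 of spring travel on top). The letter says nothing about which seat this switch is in.
- key_b (a joint): Inner plunger of one of the four switches, in m: 0 released, 0.004 fully down (the cap adds up to 0.004 of spring travel on top). The letter says nothing about which seat this switch is in.
- key_c (a joint): Inner plunger of one of the four switches, in m: 0 released, 0.004 fully down (the cap adds up to 0.004 of spring travel on top). The letter says nothing about which seat this switch is in.
- key_d (a joint): Inner plunger of one of the four switches, in m: 0 released, 0.004 fully down (the cap adds up to 0.004 of spring travel on top). The letter says nothing about which seat this switch is in.
- collar: Loose plain metal guard collar (a tube open at both ends), 38 mm outside, 30 mm inside diameter, 30 mm high, 50 g, standing upright on the bench beside the box; origin at the centre of its underside, z along its axis. It is to be used this way up, as it stands. It fits round a bezel with 3 mm to spare all round.
- objective: Bystander: steel microscope objective standing on the bench, 34 mm across, 45 mm high; origin under its centre.
- dish: Bystander: shallow white dish on the bench, 90 mm across, 15 mm high; origin under its centre.
- dustcap: Bystander: black round dust cap lying on the bench, 52 mm across, 14 mm high; origin under its centre.

How it is judged:
By the outcome, as a careful person would: the job done as asked, in the order asked, and still so for the second after the job is handed in, with the robot touching nothing.
It also fails if it takes over 72 s, if anything falls off the work surface, if the arm or the gripper's body presses on something with over 40 N, if the wrist force passes 120 N, or if a joint passes its speed limit or range.

ROBOT

A 6-joint arm with a two-finger parallel gripper is mounted at the origin on the work surface. World frame = base frame: x ahead of the robot, y to its left, z up, the work surface at z = 0. Lengths are in m, angles in rad, forces in N, time in s.
With the tool pointing down it reaches from about 0.4 to 0.825 m from the base axis. Payload 7 kg.
Tool frame: the origin (TCP) lies midway between the tips of the shut fingers; the grasp point (between the pads) lies 19 mm behind it; z points along the fingers, y is the direction in which the jaws open and shut (so a half turn about z gives the same grasp; the last joint's range is limited). The gripper opens to 85 mm and grips with 20 to 120 N. Pads are 22 mm wide; open, the fingers measure 114 mm over their backs; the gripper's body (76 mm by 85 mm) begins 54 mm behind the grasp point. The pads swing forward as they close: fully open they stand 13 mm farther back than shut.
Start: joints at [-1.018, 0.359, 0.012, 0, -1.224, -0.288], TCP at [0.177, -0.651, 0.231] pointing down, gripper open.
Joint ranges: [-3.07, 3.07], [-1.43, 2.12], [-1.02, 1.25], [-3.03, 1.67], [-3.05, -0], [-3.03, 3.03]. Speed limits (rad/s): [2.39, 2.39, 3.01, 3.14, 3.14, 3.14].

INTERFACE

Orientations are given as [roll, pitch, yaw] about the fixed x, y, z axes, in that order (R = Rz(yaw) Ry(pitch) Rx(roll)).
In Python, from bench import ctrl gives the robot as it stands.
- The arm moves only by the tool apply_moves, never from a script. Its argument "steps" is a list of rows, each a list of 3 entries, a list of its own where there are three numbers: the shift along the tool's x, y, z in mm, then the turn about the tool's z in rad, then the closure in counts, from 0 (fully open) to 255 (shut). In form: [[[tx, ty, tz], turn, fingers], ...]. A call has 1 to 5 rows; each row shifts and turns the pose as measured when the row begins, along the tool's axes as they then stand; what a row does not reach is not made up. A row lasts 1/12 s, in which the tool goes at most 41.7 mm and 7.16 degrees, less where a joint would pass 70% of its speed; a pose out of reach is approached as far as the arm can. A call is refused whole if a number of a shift passes 41.7 or a number of a turn 0.125, either way. A call with a gripper value outside its range is refused whole. The fingers move at their own pace and stop on an object; "grip_force" is the grip in N (left out, the last holds). Time passes only in rows, so rows that do not move let the fingers close. It gives the time, the measured TCP pose, the force and the opening at its end, in the units of the state.
- ctrl.get_obs(): the state, without advancing time (a new reading comes with each control period).
- ctrl.capture(name): name is "scene" or "top" or "wrist"; returns a dict with "img" (420x560x3 uint8, red, green, blue), "z_map" (420x560 float32, m along the optical axis (not along the pixel's ray), 0 where there is no reading), "vfov" (degrees; the focal length in pixels is half the picture's height over the tangent of half this angle, whatever the lens; pixels are square), "cx", "cy" (the principal point, pixels), "position" and "rotation" of the camera in the world; the wrist camera has in their place "T_tool_cam" (4x4, takes a point from camera to tool coordinates, whose origin is the TCP and whose axes are the flange's). Camera axes: x right, y up, looking along -z (the intrinsics and any distortion apply to the point x, -y, -z); pixel columns grow to the right and rows downward; lengths in m; the calibration is good to about 2 mm. A picture is of the moment at which its call begins: read the wrist's pose just before it.
- ctrl.sign_off(): hands the job in, once; it reports no verdict.
The state is a dict: "clock": time; "qpos": joint angles; "qvel": joint speeds; "effort": joint torques, N m; "position": TCP position; "ee_rot": TCP orientation; "wrist_force": force on the tool from outside, world axes, zero at the start; "moment": the same for the moment, N m; "gripper_width": finger opening in m.
Only numpy, scipy, OpenCV 4.12 (cv2) and the standard library are available. Lean on these libraries where they do the work, as an engineer would, in place of code of your own. Each camera call takes 0.05 s, during which the arm holds its last target. There are 200 camera calls.

## Working session

There is one attempt and no reset: what is moved stays moved. The work goes in short steps, Python scripts to look and compute and a tool call to move; the robot and the scene stay as the last step left them, time stands still between calls to the robot, and variables do not carry over. Pictures are saved under pics/ and viewed, about 8 in all and at most 12, crops included, and the job is handed in when it is done.

Besides the shell and the picture viewer there is one more tool, called after "Call:" in YAML: its name, and indented under it one key for each argument. apply_moves: Moves the arm, as the interface text tells. Its arguments: {"type":"object","properties":{"steps":{"type":"array"},"grip_force":{"type":"number"}},"required":["steps"]}

```bash
mkdir -p pics
cat > h.py <<'E'
import numpy as np, cv2
from bench import ctrl
def cap(n,name=None):
    o=ctrl.get_obs(); c=ctrl.capture(n)
    if name: cv2.imwrite('pics/'+name, c['img'][:,:,::-1])
    return o,c
E
python3 - <<'E'
from h import *
o=ctrl.get_obs();print(o)
ims=[]
for n in ('scene','top'):
    o,c=cap(n); np.savez('pics/'+n,**{k:v for k,v in c.items()})
    print(n,{k:v for k,v in c.items() if k not in('img','z_map')}, (c['z_map']>0).mean())
    cv2.imwrite('pics/%s.png'%n,c['img'][:,:,::-1])
E
```

```text
{'clock': 0.0, 'qpos': array([-1.01787912e+00,  3.59400348e-01,  1.10443877e-02, -3.46574311e-04,
       -1.22411684e+00, -2.88132566e-01]), 'qvel': array([-6.96536734e-04,  1.51320635e-03,  3.79035022e-05,  8.53910322e-04,
        5.65333217e-04, -6.69457521e-04]), 'effort': array([ 7.69927628e-04, -5.83326781e+01,  2.93429822e+01,  6.93681702e+00,
       -5.78971885e-03, -1.65511995e-05]), 'position': array([ 0.17650911, -0.65099982,  0.23034933]), 'ee_rot': array([ 3.13989270e+00, -1.64067555e-04, -2.87692590e+00]), 'wrist_force': array([-0.27937102,  0.24821916, -0.22203195]), 'moment': array([-0.01054373, -0.02279629,  0.01177549]), 'gripper_width': 0.08560254949522184}
scene {'vfov': 55.768655284638335, 'cx': 279.4077446358952, 'cy': 207.76394084978043, 'position': array([ 1.2415683 , -0.27153906,  0.62503475]), 'rotation': array([0.95884729, 0.00420699, 1.24862607])} 0.9921811224489796
top {'vfov': 50.18651997986992, 'cx': 283.52053027916014, 'cy': 208.19086856128925, 'position': array([ 0.45544367, -0.02162563,  1.39668554]), 'rotation': array([ 4.97892452e-02, -1.38758464e-03, -1.56313314e+00])} 0.9961011904761905
```

View pics/top.png

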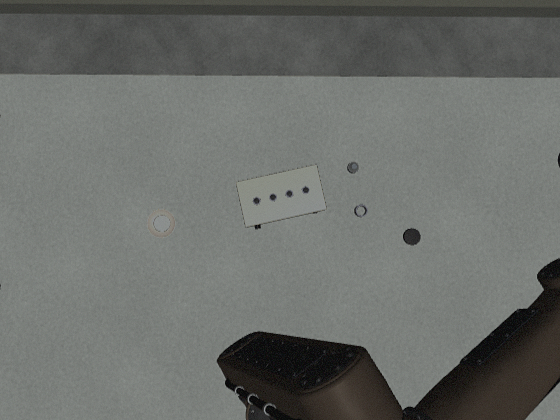

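View pics/scene.png

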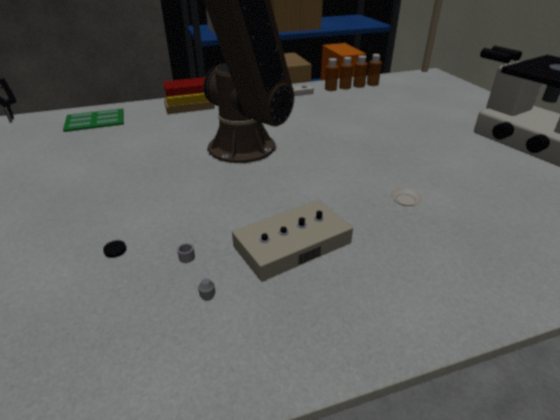

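The top view shows the box with its four caps at about (256,201), (273,197), (289,193) and (306,190). The collar is at (361,211), the objective at (352,168), the dust cap at (411,236) and the dish at (161,223). The scene view agrees with this layout.

```bash
cat >> h.py <<'E'
from scipy.spatial.transform import Rotation as Ro
def campose(c,o=None):
    if 'T_tool_cam' in c:
        T=c['T_tool_cam'];R=Ro.from_euler('xyz',o['ee_rot']).as_matrix()
        return R@T[:3,:3], R@T[:3,3]+o['position']
    return Ro.from_euler('xyz',c['rotation']).as_matrix(), np.array(c['position'])
def ray(c,uv,o=None):
    uv=np.atleast_2d(np.float64(uv));f=210/np.tan(np.radians(float(c['vfov']))/2)
    R,p=campose(c,o)
    d=np.c_[(uv[:,0]-c['cx'])/f,-(uv[:,1]-c['cy'])/f,-np.ones(len(uv))]
    return d@R.T,p
def onz(c,uv,z,o=None):
    d,p=ray(c,uv,o); return p+d*((z-p[2])/d[:,2])[:,None]
def depthpts(c,uv,o=None):
    d,p=ray(c,uv,o); uv=np.int32(np.round(np.atleast_2d(uv)));return p+d*c['z_map'][uv[:,1],uv[:,0]][:,None]
E
python3 - <<'E'
from h import *
np.set_printoptions(precision=4,suppress=True)
t=np.load('pics/top.npz');s=np.load('pics/scene.npz')
img=t['img'].astype(int)
beige=((img[:,:,0]-img[:,:,2])>5)&(img.sum(2)>330)
m=np.zeros_like(beige,np.uint8);m[140:250,215:345]=beige[140:250,215:345]
m=cv2.morphologyEx(m,cv2.MORPH_CLOSE,np.ones((13,13)))
cs=max(cv2.findContours(m,0,1)[0],key=cv2.contourArea);r=cv2.minAreaRect(cs);print(r)
b=cv2.boxPoints(r);W=onz(t,b,.055);print(W,[np.linalg.norm(W[i]-W[i-1]) for i in range(4)],W.mean(0))
dark=(img.sum(2)<170).astype(np.uint8);
n,l,st,ce=cv2.connectedComponentsWithStats(dark)
for i in range(1,n):
    if 8<st[i,4]<2000 and 140<ce[i,1]<260:print('dark',ce[i],st[i,4],onz(t,ce[i],.07),depthpts(t,ce[i]))
for nm,uv,z in(('collar',(361,211),.03),('obj',(352,168),.045),('dust',(411.5,236.5),.014),('dish',(161,223),.01)):print(nm,onz(t,uv,z),depthpts(t,uv))
for uv,z in(((265,236),.072),((284,230),.072),((302,221),.072),((319,214),.072),((186,248),.03),((207,285),.045)):print('scene',onz(s,uv,z),depthpts(s,uv))
cv2.imwrite('pics/z.png',cv2.resize(t['img'][140:250,215:445,::-1],None,fx=3.4,fy=3.4,interpolation=2))
E
```

```text
((279.5411376953125, 189.935302734375), (35.03427505493164, 82.65052032470703), 77.47119140625)
[[ 0.6006  0.1222  0.055 ]
 [ 0.6567 -0.12    0.055 ]
 [ 0.5536 -0.1432  0.055 ]
 [ 0.498   0.0981  0.055 ]] [np.float64(0.10537905810018028), np.float64(0.2485792106442203), np.float64(0.10561712494502974), np.float64(0.24763996092052717)] [ 0.5772 -0.0107  0.055 ]
dark [558.619  159.8095] 21 [[ 0.6723 -0.8418  0.07  ]] [[ 0.6816 -0.8771  0.0129]]
dark [305.35 189.35] 20 [[ 0.5781 -0.0873  0.07  ]] [[ 0.5782 -0.0874  0.0687]]
dark [289. 193.] 19 [[ 0.5668 -0.0389  0.07  ]] [[ 0.5669 -0.0389  0.0695]]
dark [272.5    196.7273] 22 [[0.5554 0.01   0.07  ]] [[0.5548 0.0098 0.0774]]
dark [256.0909 200.0909] 22 [[0.545  0.0585 0.07  ]] [[0.5447 0.0583 0.0741]]
dark [364.8889 210.3333] 9 [[ 0.5171 -0.264   0.07  ]] [[ 0.5197 -0.2744  0.0132]]
dark [257.1  226.25] 20 [[0.4675 0.0547 0.07  ]] [[0.4678 0.0565 0.0395]]
dark [411.1442 236.1814] 215 [[ 0.4417 -0.4006  0.07  ]] [[ 0.4412 -0.4154  0.0181]]
collar [[ 0.5168 -0.2595  0.03  ]] [[ 0.5182 -0.2648 -0.0006]]
obj [[ 0.6464 -0.2297  0.045 ]] [[ 0.6456 -0.2288  0.0507]]
dust [[ 0.4401 -0.4177  0.014 ]] [[ 0.4401 -0.4178  0.0138]]
dish [[0.4758 0.3552 0.01  ]] [[0.4758 0.3554 0.009 ]]
scene [[ 0.5858 -0.0886  0.072 ]] [[ 0.581  -0.0872  0.0679]]
scene [[ 0.5792 -0.042   0.072 ]] [[ 0.5713 -0.0393  0.0654]]
scene [[0.5608 0.0084 0.072 ]] [[0.5635 0.0073 0.0741]]
scene [[0.548  0.0565 0.072 ]] [[0.548  0.0565 0.072 ]]
scene [[ 0.5195 -0.2581  0.03  ]] [[ 0.5022 -0.2577  0.0157]]
scene [[ 0.6646 -0.2337  0.045 ]] [[ 0.6588 -0.2333  0.0392]]
```

View pics/z.png

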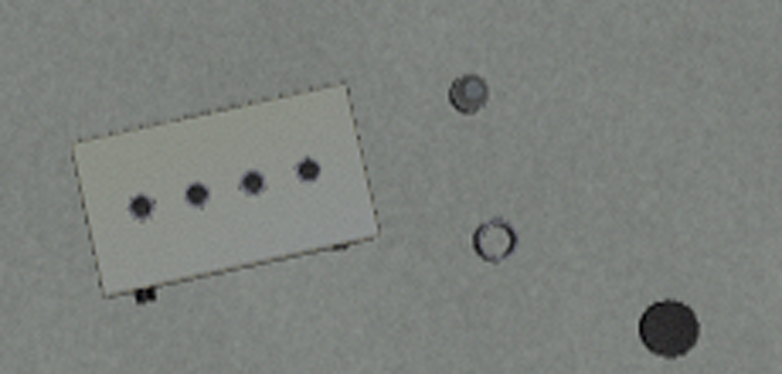

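The wrist yaw I want is about -1.346, so the jaws run along the box's x axis. First I go over switch 4.

```bash
cat >> h.py <<'E'
def plan(tgt,yaw,n=None):
    o=ctrl.get_obs();p=o['position'];y=o['ee_rot'][2]
    d=np.array(tgt)-p; dy=(yaw-y+np.pi)%(2*np.pi)-np.pi
    n=n or int(np.ceil(max(np.linalg.norm(d)/36,abs(dy)/.11*1e-3*1, 1e-9)*1000)) if n is None else n
    n=max(n,int(np.ceil(abs(dy)/.11)),1)
    print('t',round(o['clock'],2),'pos',p.round(4),'rot',o['ee_rot'].round(3),'F',o['wrist_force'].round(2),'w',round(o['gripper_width'],4))
    rows=[]
    for i in range(n):
        R=Ro.from_euler('xyz',[np.pi,0,y+dy*i/n]).as_matrix();rows.append((R.T@d/n*1000).round(1).tolist())
    print(n,'rows turn',round(-dy/n,4),'total tool shift now',(Ro.from_euler('xyz',o['ee_rot']).as_matrix().T@d*1000).round(1));print(rows)
E
python3 -c "
from h import *
plan((.578,-.087,.2),-1.346,20)"
```

```text
t 0.1 pos [ 0.1765 -0.6511  0.2305] rot [ 3.14  -0.    -2.877] F [ 0.05  0.51 -0.68] w 0.085
20 rows turn -0.0765 total tool shift now [-535.1  439.4   31. ]
[[-26.8, 22.0, 1.5], [-28.4, 19.9, 1.5], [-29.8, 17.6, 1.5], [-31.1, 15.3, 1.5], [-32.1, 12.9, 1.5], [-33.0, 10.4, 1.5], [-33.7, 7.8, 1.5], [-34.2, 5.2, 1.5], [-34.5, 2.6, 1.5], [-34.6, -0.0, 1.5], [-34.5, -2.7, 1.5], [-34.2, -5.3, 1.5], [-33.7, -7.9, 1.5], [-33.0, -10.5, 1.5], [-32.1, -13.0, 1.5], [-31.0, -15.4, 1.5], [-29.7, -17.7, 1.5], [-28.3, -19.9, 1.5], [-26.7, -22.0, 1.5], [-24.9, -24.0, 1.5]]
```

Call:
apply_moves:
  steps:
    - [[-27, 22, 1], -0.08, 255]
    - [[-28, 20, 1], -0.08, 255]
    - [[-30, 18, 1], -0.08, 255]
    - [[-31, 15, 1], -0.08, 255]
    - [[-32, 13, 1], -0.08, 255]

```text
clock: 0.52
position: [0.2737, -0.5075, 0.2206]
ee_rot: [3.133, -0.0, -2.472]
wrist_force: [1.0, -0.3, -0.3]
gripper_width: 0.0257
```

Call:
apply_moves:
  steps:
    - [[-33, 10, 1], -0.08, 255]
    - [[-34, 8, 1], -0.08, 255]
    - [[-34, 5, 1], -0.08, 255]
    - [[-34, 3, 1], -0.08, 255]
    - [[-35, 0, 1], -0.08, 255]

```text
clock: 0.93
position: [0.3707, -0.3547, 0.2141]
ee_rot: [3.131, 0.004, -2.053]
wrist_force: [0.3, 0.8, 0.3]
gripper_width: -0.0001
```

Call:
apply_moves:
  steps:
    - [[-34, -3, 1], -0.08, 255]
    - [[-34, -5, 1], -0.08, 255]
    - [[-34, -8, 1], -0.08, 255]
    - [[-33, -10, 1], -0.08, 255]
    - [[-32, -13, 1], -0.08, 255]

```text
clock: 1.35
position: [0.4616, -0.1983, 0.209]
ee_rot: [3.133, 0.009, -1.632]
wrist_force: [1.0, -0.5, -0.9]
gripper_width: 0.0003
```

```bash
python3 -c "
from h import *
plan((.578,-.087,.2),-1.346,10)"
```

```text
t 1.35 pos [ 0.4616 -0.1983  0.209 ] rot [ 3.133  0.009 -1.632] F [ 0.99 -0.54 -0.92] w 0.0003
10 rows turn -0.0286 total tool shift now [-118.1 -109.5    9. ]
[[-11.8, -10.9, 0.9], [-11.5, -11.3, 0.9], [-11.2, -11.6, 0.9], [-10.8, -11.9, 0.9], [-10.5, -12.2, 0.9], [-10.1, -12.5, 0.9], [-9.8, -12.8, 0.9], [-9.4, -13.1, 0.9], [-9.0, -13.3, 0.9], [-8.6, -13.6, 0.9]]
```

Call:
apply_moves:
  steps:
    - [[-24, -22, 2], -0.06, 255]
    - [[-22, -23, 2], -0.06, 255]
    - [[-21, -25, 2], -0.06, 255]
    - [[-19, -26, 2], -0.06, 255]
    - [[-18, -27, 2], -0.05, 255]

```text
clock: 1.77
position: [0.5801, -0.0768, 0.199]
ee_rot: [3.136, 0.012, -1.322]
wrist_force: [0.4, -0.6, 0.1]
gripper_width: 0.0
```

Call:
apply_moves:
  steps:
    - [[0, 0, 0], 0, 255]
    - [[0, 0, 0], 0, 255]

```text
clock: 1.93
position: [0.5836, -0.0721, 0.1968]
ee_rot: [3.134, 0.012, -1.314]
wrist_force: [-0.4, 0.3, 0.1]
gripper_width: -0.0002
```

```bash
python3 -c "
from h import *
plan((.578,-.087,.2),-1.346,1)
o,c=cap('wrist','w1.png');print({k:v for k,v in c.items() if k not in('img','z_map')})
import pickle;pickle.dump((o,c),open('w1.pkl','wb'))
"
```

```text
t 1.93 pos [ 0.5836 -0.0721  0.1968] rot [ 3.134  0.012 -1.314] F [-0.4   0.34  0.11] w -0.0002
1 rows turn 0.0319 total tool shift now [13.   9.2 -3.3]
[[13.0, 9.2, -3.2]]
{'vfov': 62.374378144011075, 'cx': 280.9002057376283, 'cy': 208.12447696850055, 'T_tool_cam': array([[ 1.13971391e-03,  9.47498821e-01,  3.19757229e-01,
         8.18969706e-02],
       [ 9.99999140e-01, -1.28756446e-03,  2.50980643e-04,
         1.16954045e-03],
       [ 6.49511908e-04,  3.19756668e-01, -9.47499473e-01,
        -1.41830853e-01],
       [ 0.00000000e+00,  0.00000000e+00,  0.00000000e+00,
         1.00000000e+00]])}
```

View pics/w1.png

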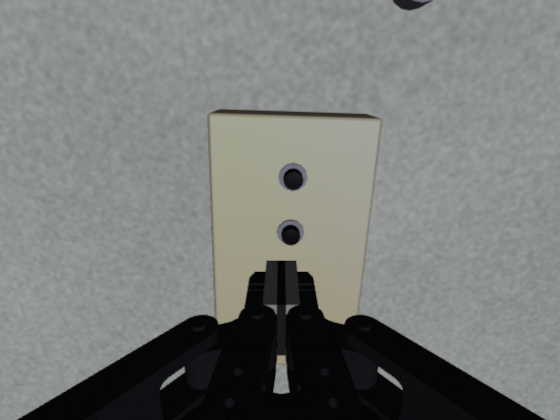

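The wrist view shows the −y end of the box. Switch 4 has its bezel at about (292,177) and switch 3 at about (290,233); the shut fingers hide the rest.

```bash
cat >> h.py <<'E'
def seats(o,c):
    im=c['img'].astype(int); b=((im[:,:,0]-im[:,:,2])>14).astype(np.uint8)
    dark=((im.sum(2)<110)).astype(np.uint8)
    n,l,st,ce=cv2.connectedComponentsWithStats(dark)
    for i in range(1,n):
        if 100<st[i,4]<1500 and abs(st[i,2]-st[i,3])<8:
            q=np.argwhere(l==i)[:,::-1];z=np.median(depthpts(c,q,o)[:,2]); zt=np.percentile(depthpts(c,q,o)[:,2],[25,75,90])
            print('cap',ce[i].round(1),st[i],'z',zt.round(4),'xy',onz(c,ce[i],zt[1],o).round(4), onz(c,ce[i],.07,o).round(4))
    near=(np.abs(im[:,:,2]-im[:,:,0])<40)&(im[:,:,2]>im[:,:,0]+3)
    m=near.astype(np.uint8);m=cv2.morphologyEx(m|dark,cv2.MORPH_CLOSE,np.ones((3,3)))
    for k in cv2.findContours(m,0,1)[0]:
        if 300<cv2.contourArea(k)<2500 and len(k)>5:
            e=cv2.fitEllipse(k)
            if e[1][0]/e[1][1]>.8: print('bezel',np.round(e[0]+e[1],1),onz(c,e[0],.057,o).round(4))
E
python3 -c "
from h import *
import pickle;o,c=pickle.load(open('w1.pkl','rb'));seats(o,c)
im=c['img'];print(im[177,276:310].tolist()); print(depthpts(c,[(240,150),(340,150),(240,200),(340,200)],o).round(4))
s=np.array([(211,116),(378,122)]);print(onz(c,s,.055,o).round(4))
"
```

```text
cap [292.8 178.7] [284 169  19  20 298] z [0.0677 0.0687 0.069 ] xy [[ 0.576  -0.0886  0.0687]] [[ 0.5762 -0.089   0.07  ]]
cap [290.2 234.5] [282 225  18  20 269] z [0.066  0.0673 0.0679] xy [[ 0.565  -0.0408  0.0673]] [[ 0.5654 -0.0419  0.07  ]]
bezel [290.1 231.8  23.2  24.8] [[ 0.5643 -0.0389  0.057 ]]
bezel [292.5 176.8  25.9  26.8] [[ 0.5755 -0.0873  0.057 ]]
[[161, 162, 143], [158, 159, 141], [136, 135, 128], [113, 112, 124], [112, 112, 129], [111, 111, 129], [105, 105, 121], [64, 65, 75], [14, 15, 16], [16, 15, 16], [24, 24, 25], [27, 25, 26], [26, 25, 27], [27, 25, 28], [27, 25, 28], [27, 27, 28], [28, 27, 29], [28, 28, 30], [30, 28, 31], [29, 28, 30], [29, 27, 28], [30, 30, 30], [29, 29, 30], [27, 26, 28], [27, 26, 27], [26, 25, 28], [67, 67, 78], [104, 104, 120], [115, 115, 132], [116, 115, 132], [115, 114, 126], [141, 142, 134], [160, 160, 146], [161, 162, 146]]
[[ 0.6226 -0.0975  0.0545]
 [ 0.5436 -0.1183  0.0544]
 [ 0.6133 -0.0556  0.0544]
 [ 0.53   -0.077   0.0533]]
[[ 0.6506 -0.1181  0.055 ]
 [ 0.5213 -0.1473  0.055 ]]
```

```bash
python3 -c "
from h import *
plan((.576,-.087,.082),-1.344,6)"
```

```text
t 1.98 pos [ 0.5834 -0.0723  0.1966] rot [ 3.134  0.012 -1.315] F [0.39 0.25 1.05] w 0.0004
6 rows turn 0.0049 total tool shift now [ 13.7  10.1 114.6]
[[2.1, 1.8, 19.1], [2.1, 1.8, 19.1], [2.1, 1.8, 19.1], [2.1, 1.8, 19.1], [2.1, 1.8, 19.1], [2.1, 1.8, 19.1]]
```

Call:
apply_moves:
  steps:
    - [[3, 2, 25], 0.01, 255]
    - [[3, 2, 25], 0.01, 255]
    - [[3, 2, 25], 0.01, 255]
    - [[3, 2, 25], 0, 255]
    - [[2, 2, 10], 0, 255]

```text
clock: 2.4
position: [0.5763, -0.0899, 0.087]
ee_rot: [-3.141, 0.011, -1.35]
wrist_force: [-0.5, 0.6, 0.1]
gripper_width: 0.0001
```

Call:
apply_moves:
  steps:
    - [[0, 0, 0], 0, 255]
    - [[0, 0, 0], 0, 255]

```text
clock: 2.57
position: [0.5728, -0.092, 0.0845]
ee_rot: [3.137, 0.011, -1.353]
wrist_force: [-0.2, 0.1, 0.2]
gripper_width: 0.0001
```

```bash
python3 -c "
from h import *
plan((.576,-.087,.072),-1.344,1)"
```

```text
t 2.57 pos [ 0.5728 -0.092   0.0845] rot [ 3.137  0.011 -1.353] F [-0.17  0.1   0.18] w 0.0001
1 rows turn -0.0094 total tool shift now [-4.  -4.2 12.5]
[[-4.2, -4.2, 12.5]]
```

Call:
apply_moves:
  steps:
    - [[-3, -3, 3], 0, 255]
    - [[-1, -1, 3], 0, 255]
    - [[0, 0, 2], 0, 255]
    - [[0, 0, 0], 0, 255]
    - [[0, 0, 0], 0, 255]

```text
clock: 2.98
position: [0.5782, -0.087, 0.08]
ee_rot: [-3.14, 0.011, -1.355]
wrist_force: [-0.7, -0.2, 0.5]
gripper_width: 0.0001
```

Call:
apply_moves:
  steps:
    - [[0, 0, 1], 0, 255]
    - [[0, 0, 1], 0, 255]
    - [[0, 0, 0], 0, 255]

```text
clock: 3.23
position: [0.5789, -0.0866, 0.0789]
ee_rot: [-3.138, 0.01, -1.354]
wrist_force: [0.9, -1.0, -0.5]
gripper_width: -0.0001
```

Call:
apply_moves:
  steps:
    - [[0, 2, 2], 0, 255]
    - [[0, 0, 2], 0, 255]
    - [[0, 0, 1], 0, 255]
    - [[0, 0, 1], 0, 255]
    - [[0, 0, 0], 0, 255]

```text
clock: 3.65
position: [0.5766, -0.087, 0.0723]
ee_rot: [-3.138, 0.01, -1.354]
wrist_force: [0.3, -0.7, -0.7]
gripper_width: 0.0002
```

Call:
apply_moves:
  steps:
    - [[0, 0, 1], 0, 255]
    - [[0, 0, 1], 0, 255]
    - [[0, 0, 1], 0, 255]

```text
clock: 3.9
position: [0.5768, -0.087, 0.0691]
ee_rot: [-3.138, 0.01, -1.354]
wrist_force: [0.1, 0.4, 1.0]
gripper_width: 0.0001
```

Call:
apply_moves:
  steps:
    - [[0, 0, 1], 0, 255]
    - [[0, 0, 1], 0, 255]

```text
clock: 4.07
position: [0.5768, -0.087, 0.0669]
ee_rot: [-3.138, 0.01, -1.354]
wrist_force: [-1.3, 0.0, 1.0]
gripper_width: -0.0001
```

Call:
apply_moves:
  steps:
    - [[0, 0, 1], 0, 255]

```text
clock: 4.15
position: [0.5767, -0.087, 0.0659]
ee_rot: [-3.138, 0.01, -1.354]
wrist_force: [-0.0, -0.8, 1.9]
gripper_width: -0.0002
```

Call:
apply_moves:
  steps:
    - [[0, 0, 1], 0, 255]

```text
clock: 4.23
position: [0.5767, -0.087, 0.0649]
ee_rot: [-3.138, 0.01, -1.354]
wrist_force: [-1.5, -0.2, 1.8]
gripper_width: -0.0001
```

Call:
apply_moves:
  steps:
    - [[0, 0, 0], 0, 255]

```text
clock: 4.32
position: [0.5768, -0.087, 0.0648]
ee_rot: [-3.138, 0.01, -1.354]
wrist_force: [-0.1, 0.5, 1.6]
gripper_width: -0.0
```

Call:
apply_moves:
  steps:
    - [[0, 0, 0], 0, 255]

```text
clock: 4.4
position: [0.5768, -0.087, 0.0648]
ee_rot: [-3.138, 0.01, -1.354]
wrist_force: [-0.7, 0.3, 1.2]
gripper_width: -0.0
```

Call:
apply_moves:
  steps:
    - [[0, 0, 1], 0, 255]

```text
clock: 4.48
position: [0.5768, -0.087, 0.064]
ee_rot: [-3.138, 0.01, -1.354]
wrist_force: [-1.7, -0.3, 2.4]
gripper_width: 0.0003
```

Call:
apply_moves:
  steps:
    - [[0, 0, 1], 0, 255]

```text
clock: 4.57
position: [0.5768, -0.087, 0.0632]
ee_rot: [-3.138, 0.01, -1.354]
wrist_force: [-1.3, -0.6, 4.7]
gripper_width: -0.0001
```

Call:
apply_moves:
  steps:
    - [[0, 0, 1], 0, 255]

```text
clock: 4.65
position: [0.5768, -0.087, 0.0624]
ee_rot: [-3.138, 0.01, -1.353]
wrist_force: [-2.4, 0.9, 6.2]
gripper_width: -0.0003
```

Call:
apply_moves:
  steps:
    - [[0, 0, 0.7], 0, 255]

```text
clock: 4.73
position: [0.5768, -0.087, 0.062]
ee_rot: [-3.138, 0.01, -1.353]
wrist_force: [-2.7, 0.6, 6.3]
gripper_width: -0.0002
```

Call:
apply_moves:
  steps:
    - [[0, 0, 0], 0, 255]

```text
clock: 4.82
position: [0.5768, -0.087, 0.0622]
ee_rot: [-3.138, 0.01, -1.353]
wrist_force: [-1.8, 1.7, 6.3]
gripper_width: -0.0
```

Switch 4 is soft: the force stayed at about 1.5 N for some 4 mm, then rose with no drop. On to switch 3.

Call:
apply_moves:
  steps:
    - [[0, 0, -12], 0, 255]
    - [[0, 0, -10], 0, 255]
    - [[-16, 0, 0], 0, 255]
    - [[-16, 0, 0], 0, 255]
    - [[-15, 0, 0], 0, 255]

```text
clock: 5.23
position: [0.5676, -0.0422, 0.0857]
ee_rot: [-3.136, 0.01, -1.357]
wrist_force: [0.9, 0.4, 1.0]
gripper_width: 0.0003
```

Call:
apply_moves:
  steps:
    - [[0, 0, 0], 0, 255]
    - [[0, 0, 0], 0, 255]

```text
clock: 5.4
position: [0.5675, -0.0401, 0.0863]
ee_rot: [-3.135, 0.01, -1.355]
wrist_force: [0.1, -0.6, -1.3]
gripper_width: -0.0001
```

Call:
apply_moves:
  steps:
    - [[-1, 1, 5], 0, 255]
    - [[0, 0, 5], 0, 255]
    - [[0, 0, 2], 0, 255]
    - [[0, 0, 0], 0, 255]
    - [[0, 0, 0], 0, 255]

```text
clock: 5.82
position: [0.5663, -0.0408, 0.0725]
ee_rot: [-3.136, 0.01, -1.356]
wrist_force: [0.0, -0.4, -0.5]
gripper_width: -0.0
```

Call:
apply_moves:
  steps:
    - [[0, 0, 1], 0, 255]
    - [[0, 0, 1], 0, 255]
    - [[0, 0, 1], 0, 255]

```text
clock: 6.07
position: [0.5664, -0.0415, 0.069]
ee_rot: [-3.136, 0.01, -1.357]
wrist_force: [-0.1, 1.3, 0.5]
gripper_width: -0.0001
```

Call:
apply_moves:
  steps:
    - [[0, 0, 1], 0, 255]

```text
clock: 6.15
position: [0.5664, -0.0416, 0.0679]
ee_rot: [-3.136, 0.01, -1.357]
wrist_force: [-1.2, -0.2, 0.1]
gripper_width: -0.0002
```

Call:
apply_moves:
  steps:
    - [[0, 0, 1], 0, 255]

```text
clock: 6.23
position: [0.5665, -0.0415, 0.0669]
ee_rot: [-3.136, 0.01, -1.357]
wrist_force: [0.2, 0.6, 0.8]
gripper_width: -0.0001
```

Call:
apply_moves:
  steps:
    - [[0, 0, 0.7], 0, 255]

```text
clock: 6.32
position: [0.5665, -0.0416, 0.0662]
ee_rot: [-3.136, 0.01, -1.357]
wrist_force: [-0.9, 0.1, 1.6]
gripper_width: -0.0002
```

Call:
apply_moves:
  steps:
    - [[0, 0, 0.7], 0, 255]

```text
clock: 6.4
position: [0.5665, -0.0416, 0.0655]
ee_rot: [-3.136, 0.01, -1.357]
wrist_force: [-0.5, 0.1, 1.1]
gripper_width: -0.0005
```

Call:
apply_moves:
  steps:
    - [[0, 0, 0.7], 0, 255]

```text
clock: 6.48
position: [0.5665, -0.0416, 0.0648]
ee_rot: [-3.136, 0.01, -1.357]
wrist_force: [0.1, -0.5, 2.0]
gripper_width: -0.0002
```

Call:
apply_moves:
  steps:
    - [[0, 0, 0.7], 0, 255]

```text
clock: 6.57
position: [0.5665, -0.0415, 0.0642]
ee_rot: [-3.136, 0.01, -1.357]
wrist_force: [-0.4, -0.2, 1.5]
gripper_width: 0.0
```

Call:
apply_moves:
  steps:
    - [[0, 0, 0.8], 0, 255]

```text
clock: 6.65
position: [0.5665, -0.0416, 0.0634]
ee_rot: [-3.136, 0.01, -1.357]
wrist_force: [-0.9, -0.1, 1.7]
gripper_width: -0.0002
```

Call:
apply_moves:
  steps:
    - [[0, 0, 0.8], 0, 255]

```text
clock: 6.73
position: [0.5665, -0.0416, 0.0627]
ee_rot: [-3.136, 0.01, -1.357]
wrist_force: [-1.4, -0.1, 2.4]
gripper_width: 0.0002
```

Call:
apply_moves:
  steps:
    - [[0, 0, 0.8], 0, 255]

```text
clock: 6.82
position: [0.5665, -0.0416, 0.062]
ee_rot: [-3.136, 0.01, -1.357]
wrist_force: [-1.9, -0.6, 3.9]
gripper_width: 0.0005
```

Switch 3 is soft too. On to switch 2, whose cap top should be near z 0.077.

Call:
apply_moves:
  steps:
    - [[0, 0, -14], 0, 255]
    - [[0, 0, -13], 0, 255]
    - [[-18, 0.5, -2], 0, 255]
    - [[-18, 0.5, 0], 0, 255]
    - [[-16, 0, 0], 0, 255]

```text
clock: 7.23
position: [0.5547, 0.008, 0.0914]
ee_rot: [-3.136, 0.01, -1.361]
wrist_force: [-0.1, 0.1, 0.3]
gripper_width: 0.0002
```

Call:
apply_moves:
  steps:
    - [[0, 0, 0], 0, 255]
    - [[0, 0, 0], 0, 255]

```text
clock: 7.4
position: [0.5546, 0.0104, 0.0916]
ee_rot: [-3.135, 0.01, -1.358]
wrist_force: [1.3, -0.1, 0.7]
gripper_width: -0.0001
```

Call:
apply_moves:
  steps:
    - [[0, 0, 5], 0, 255]
    - [[0, 0, 4], 0, 255]
    - [[0, 0, 1], 0, 255]
    - [[0, 0, 0], 0, 255]

```text
clock: 7.73
position: [0.5547, 0.0094, 0.0798]
ee_rot: [-3.136, 0.01, -1.359]
wrist_force: [-0.5, 0.5, -0.2]
gripper_width: 0.0003
```

Call:
apply_moves:
  steps:
    - [[0, 0, 1], 0, 255]
    - [[0, 0, 1], 0, 255]

```text
clock: 7.9
position: [0.5546, 0.0085, 0.0772]
ee_rot: [-3.137, 0.01, -1.36]
wrist_force: [-0.6, -0.5, -0.5]
gripper_width: -0.0002
```

Call:
apply_moves:
  steps:
    - [[0, 0, 1], 0, 255]

```text
clock: 7.98
position: [0.5546, 0.0083, 0.076]
ee_rot: [-3.137, 0.01, -1.361]
wrist_force: [0.9, -0.3, 0.0]
gripper_width: -0.0002
```

Call:
apply_moves:
  steps:
    - [[0, 0, 1], 0, 255]

```text
clock: 8.07
position: [0.5547, 0.0081, 0.0749]
ee_rot: [-3.137, 0.01, -1.361]
wrist_force: [-0.9, 0.7, 1.4]
gripper_width: -0.0002
```

Call:
apply_moves:
  steps:
    - [[0, 0, 0.7], 0, 255]

```text
clock: 8.15
position: [0.5547, 0.0082, 0.0742]
ee_rot: [-3.137, 0.01, -1.361]
wrist_force: [-1.5, 1.1, 2.8]
gripper_width: 0.0001
```

Call:
apply_moves:
  steps:
    - [[0, 0, 0.7], 0, 255]

```text
clock: 8.23
position: [0.5547, 0.0082, 0.0736]
ee_rot: [-3.137, 0.01, -1.361]
wrist_force: [-1.9, 1.3, 5.0]
gripper_width: 0.0001
```

Call:
apply_moves:
  steps:
    - [[0, 0, 0.7], 0, 255]

```text
clock: 8.32
position: [0.5546, 0.0082, 0.0731]
ee_rot: [-3.137, 0.01, -1.361]
wrist_force: [-1.7, 0.9, 4.5]
gripper_width: -0.0002
```

Call:
apply_moves:
  steps:
    - [[0, 0, 0.7], 0, 255]

```text
clock: 8.4
position: [0.5547, 0.0082, 0.0727]
ee_rot: [-3.137, 0.01, -1.361]
wrist_force: [-2.0, -0.3, 5.2]
gripper_width: -0.0003
```

Call:
apply_moves:
  steps:
    - [[0, 0, 0.5], 0, 255]

```text
clock: 8.48
position: [0.5547, 0.0082, 0.0725]
ee_rot: [-3.136, 0.01, -1.36]
wrist_force: [-0.9, 0.4, 0.2]
gripper_width: 0.0001
```

Switch 2 snapped: 5.2 N fell to 0.2 N at z 0.0725. I lift off and go towards the collar, opening the fingers on the way.

Call:
apply_moves:
  steps:
    - [[0, 0, -20], 0, 255]
    - [[0, 0, -35], 0, 255]
    - [[20, 6, -30], 0, 100]
    - [[36, 12, -20], 0, 60]
    - [[38, 13, -10], 0, 60]

```text
clock: 8.9
position: [0.5432, -0.0892, 0.1869]
ee_rot: [3.14, 0.008, -1.353]
wrist_force: [1.2, -1.0, -0.2]
gripper_width: 0.0356
```

Call:
apply_moves:
  steps:
    - [[38, 13, 0], 0, 60]
    - [[38, 13, 0], 0, 60]
    - [[30, 10, 0], 0, 60]
    - [[10, 3, 0], 0, 60]
    - [[0, 0, 0], 0, 60]

```text
clock: 9.32
position: [0.5308, -0.2213, 0.1907]
ee_rot: [-3.133, 0.005, -1.354]
wrist_force: [-0.3, -0.3, -0.6]
gripper_width: 0.0652
```

```bash
python3 -c "
from h import *
plan((.518,-.259,.1),-1.346,6)
o,c=cap('wrist','w2.png')
import pickle;pickle.dump((o,c),open('w2.pkl','wb'))
o,c=cap('scene');cv2.imwrite('pics/s2.png',cv2.resize(c['img'][190:290,220:370,::-1],None,fx=4,fy=4,interpolation=2))
"
```

```text
t 9.32 pos [ 0.5308 -0.2213  0.1907] rot [-3.133  0.005 -1.354] F [-0.25 -0.29 -0.59] w 0.0652
6 rows turn -0.0014 total tool shift now [34.5 21.4 90.3]
[[5.7, 3.4, 15.1], [5.7, 3.4, 15.1], [5.7, 3.4, 15.1], [5.7, 3.5, 15.1], [5.7, 3.5, 15.1], [5.7, 3.5, 15.1]]
```

View pics/w2.png

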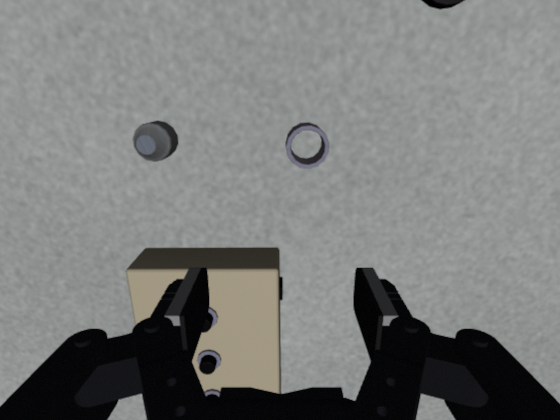

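The collar's top ring is centred at about (307,146), roughly 43 px across. The objective is at (155,140) and the box end is at lower left.

```bash
python3 -c "
from h import *
import pickle;o,c=pickle.load(open('w2.pkl','rb'))
im=c['img'].astype(int);m=((im[:,:,2]-im[:,:,0]>12)).astype(np.uint8);m[:100]=0;m[200:]=0;m[:,:260]=0;m[:,350:]=0
k=max(cv2.findContours(m,0,1)[0],key=cv2.contourArea);e=cv2.fitEllipse(cv2.convexHull(k));print(e)
W=onz(c,e[0],.03,o);print(W, np.ptp(onz(c,[(e[0][0]-e[1][0]/2,e[0][1]),(e[0][0]+e[1][0]/2,e[0][1])],.03,o),axis=0))
plan((W[0,0],W[0,1],.1),-1.346,6)
"
```

```text
((307.2773742675781, 146.6435089111328), (41.18030548095703, 42.12677001953125), 48.22647476196289)
[[ 0.51638481 -0.26074739  0.03      ]] [0.03483447 0.00775841 0.        ]
t 9.42 pos [ 0.531  -0.2193  0.1905] rot [-3.133  0.006 -1.353] F [-0.14 -0.02 -1.15] w 0.0652
6 rows turn -0.0011 total tool shift now [37.8 23.9 90.1]
[[6.2, 3.9, 15.1], [6.2, 3.9, 15.1], [6.2, 3.9, 15.1], [6.2, 3.9, 15.1], [6.2, 3.9, 15.1], [6.2, 3.9, 15.1]]
```

View pics/s2.png

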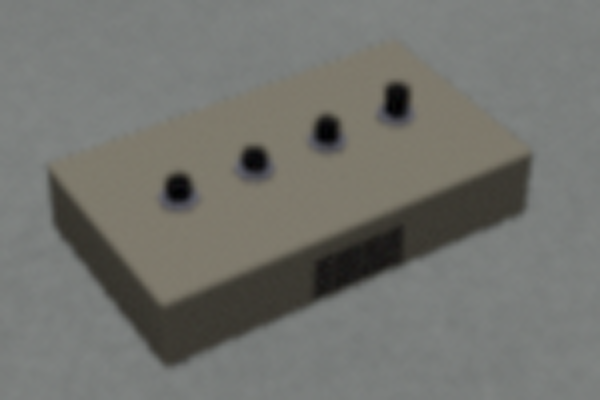

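Switch 2, third in the crop, now stands clearly lower than switch 1, so it has latched. Down to the collar.

Call:
apply_moves:
  steps:
    - [[10, 6, 25], 0, 60]
    - [[10, 6, 25], 0, 60]
    - [[10, 6, 25], 0, 60]
    - [[6, 4, 15], 0, 60]
    - [[0, 0, 10], 0, 60]

```text
clock: 9.83
position: [0.523, -0.2535, 0.09]
ee_rot: [-3.124, 0.003, -1.345]
wrist_force: [0.5, -0.2, 0.4]
gripper_width: 0.0652
```

Call:
apply_moves:
  steps:
    - [[0, 0, 20], 0, 60]
    - [[0, 0, 10], 0, 60]
    - [[0, 0, 0], 0, 60]
    - [[0, 0, 0], 0, 60]

```text
clock: 10.17
position: [0.5233, -0.2481, 0.0558]
ee_rot: [-3.129, 0.005, -1.34]
wrist_force: [-0.1, -0.2, -0.3]
gripper_width: 0.0653
```

```bash
python3 -c "
from h import *
plan((.5166,-.260,.006),-1.35,3)"
```

```text
t 10.17 pos [ 0.5233 -0.2481  0.0558] rot [-3.129  0.005 -1.34 ] F [-0.08 -0.22 -0.32] w 0.0653
3 rows turn 0.0035 total tool shift now [10.3  9.9 49.7]
[[3.4, 3.1, 16.6], [3.4, 3.1, 16.6], [3.4, 3.1, 16.6]]
```

Call:
apply_moves:
  steps:
    - [[8, 7, 3], 0, 60]
    - [[3, 3, 3], 0, 60]
    - [[0, 0, 0], 0, 60]
    - [[0, 0, 0], 0, 60]

```text
clock: 10.5
position: [0.5181, -0.2608, 0.0522]
ee_rot: [-3.125, 0.003, -1.336]
wrist_force: [-0.0, -0.8, 0.1]
gripper_width: 0.0654
```

```bash
python3 -c "
from h import *
plan((.5166,-.260,.006),-1.35,3)"
```

```text
t 10.5 pos [ 0.5181 -0.2608  0.0522] rot [-3.125e+00  3.000e-03 -1.336e+00] F [-0.03 -0.76  0.11] w 0.0654
3 rows turn 0.0046 total tool shift now [-1.   2.  46.2]
[[-0.4, 0.4, 15.4], [-0.4, 0.4, 15.4], [-0.4, 0.4, 15.4]]
```

Call:
apply_moves:
  steps:
    - [[-1, 1, 15], 0, 60]
    - [[0, 1, 12], 0, 60]
    - [[0, 0, 8], 0, 60]
    - [[0, 0, 4], 0, 60]
    - [[0, 0, 0], 0, 60]

```text
clock: 10.92
position: [0.5191, -0.2613, 0.0155]
ee_rot: [-3.118, 0.0, -1.338]
wrist_force: [0.1, 0.0, -0.5]
gripper_width: 0.065
```

Call:
apply_moves:
  steps:
    - [[0, 0, 0], 0, 60]

```text
clock: 11.0
position: [0.5192, -0.2613, 0.0157]
ee_rot: [-3.119, 0.0, -1.337]
wrist_force: [0.6, 0.2, 0.9]
gripper_width: 0.0653
```

Call:
apply_moves:
  steps:
    - [[-1, 2, 4], 0, 60]
    - [[0, 1, 3], 0, 60]
    - [[0, 0, 1], 0, 60]
    - [[0, 0, 0], 0, 60]

```text
clock: 11.33
position: [0.517, -0.2612, 0.0084]
ee_rot: [-3.116, -0.001, -1.337]
wrist_force: [0.1, -0.4, -0.0]
gripper_width: 0.065
```

Call:
apply_moves:
  steps:
    - [[0, 0, 0], 0, 120]
    - [[0, 0, 0], 0, 160]
    - [[0, 0, 0], 0, 200]
    - [[0, 0, 0], 0, 200]
    - [[0, 0, 0], 0, 200]
  grip_force: 25

```text
clock: 11.75
position: [0.5173, -0.2612, 0.0091]
ee_rot: [-3.116, -0.001, -1.337]
wrist_force: [-0.3, 0.3, -1.0]
gripper_width: 0.0361
```

Call:
apply_moves:
  steps:
    - [[0, 0, -10], 0, 200]
    - [[0, 0, -25], 0, 200]
    - [[0, 0, -35], 0, 200]
    - [[0, 0, -40], 0, 200]
    - [[-15, -5, -35], 0, 200]

```text
clock: 12.17
position: [0.509, -0.2462, 0.1522]
ee_rot: [-3.133, 0.006, -1.34]
wrist_force: [1.5, -0.4, -1.1]
gripper_width: 0.0362
```

Call:
apply_moves:
  steps:
    - [[-30, -10, -30], 0, 200]
    - [[-36, -12, -10], 0, 200]
    - [[-36, -12, 0], 0, 200]
    - [[-36, -12, 0], 0, 200]
    - [[-36, -12, 0], 0, 200]

```text
clock: 12.58
position: [0.5288, -0.0645, 0.2089]
ee_rot: [-3.114, 0.001, -1.348]
wrist_force: [1.5, -0.5, -1.9]
gripper_width: 0.0356
```

Call:
apply_moves:
  steps:
    - [[-36, -12, 0], 0, 200]
    - [[-30, -10, 0], 0, 200]
    - [[-20, -8, 0], 0, 200]
    - [[0, 0, 0], 0, 200]
    - [[0, 0, 0], 0, 200]

```text
clock: 13.0
position: [0.5386, 0.0372, 0.2157]
ee_rot: [-3.106, 0.002, -1.341]
wrist_force: [-0.4, -1.7, -0.3]
gripper_width: 0.0358
```

```bash
python3 -c "
from h import *
plan((.554,.0097,.15),-1.346,6)
o,c=cap('wrist','w3.png')
import pickle;pickle.dump((o,c),open('w3.pkl','wb'));seats(o,c)
"
```

```text
t 13.0 pos [0.5386 0.0372 0.2157] rot [-3.106e+00  2.000e-03 -1.341e+00] F [-0.39 -1.67 -0.3 ] w 0.0358
6 rows turn 0.0008 total tool shift now [30.5 -6.4 65.9]
[[5.1, -1.5, 11.0], [5.1, -1.5, 11.0], [5.1, -1.5, 11.0], [5.0, -1.5, 11.0], [5.0, -1.5, 11.0], [5.0, -1.5, 11.0]]
cap [275.4  24.7] [267  13  20  24 259] z [0.0677 0.0689 0.0694] xy [[ 0.5759 -0.0859  0.0689]] [[ 0.5758 -0.0857  0.07  ]]
cap [275.3  95.2] [268  85  19  19 187] z [0.0665 0.0675 0.0678] xy [[ 0.5649 -0.0372  0.0675]] [[ 0.5648 -0.0373  0.07  ]]
cap [276.7 155.9] [268 146  18  20 269] z [0.0695 0.0706 0.0712] xy [[0.5529 0.0092 0.0706]] [[0.5529 0.0093 0.07  ]]
cap [276.6 212.1] [268 202  18  21 295] z [0.0722 0.0753 0.0758] xy [[0.5419 0.0558 0.0753]] [[0.5418 0.0577 0.07  ]]
bezel [277.  209.2  23.4  24.7] [[0.5416 0.0595 0.057 ]]
bezel [277.1 154.2  25.2  25.4] [[0.5529 0.0102 0.057 ]]
bezel [277.2  93.7  26.7  28.3] [[ 0.5641 -0.0384  0.057 ]]
bezel [277.3  26.1  28.6  32.1] [[ 0.5753 -0.087   0.057 ]]
```

View pics/w3.png

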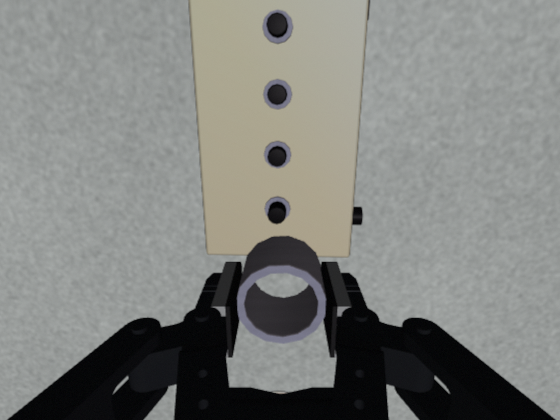

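All four caps are visible; switch 2 (277,154) now tops out at z 0.071, so it is still latched. The collar is upright in the jaws, with its rim centred near (282,303).

```bash
python3 -c "
from h import *
import pickle;o,c=pickle.load(open('w3.pkl','rb'))
im=c['img'].astype(int);m=((im[:,:,2]-im[:,:,0]>12)).astype(np.uint8);m[:240]=0;m[350:]=0;m[:,:230]=0;m[:,335:]=0
k=max(cv2.findContours(m,0,1)[0],key=cv2.contourArea);e=cv2.fitEllipse(cv2.convexHull(k));print(e)
R=Ro.from_euler('xyz',o['ee_rot']).as_matrix()
T=c['T_tool_cam'];d,_=ray(c,[e[0],(e[0][0]-e[1][1]/2,e[0][1]),(e[0][0]+e[1][1]/2,e[0][1])],o);d=d@R
for z in(-.019,-.021,-.023):
  P=T[:3,3]+d*((z-T[2,3])/d[:,2])[:,None];print(z,P[0].round(4),(P[2,1]-P[1,1]).round(4))
"
```

```text
((280.7326354980469, 303.90618896484375), (77.09674072265625, 89.83061981201172), 92.7267837524414)
-0.019 [-0.0012  0.0012 -0.019 ] 0.037
-0.021 [ 0.0001  0.0012 -0.021 ] 0.0364
-0.023 [ 0.0015  0.0012 -0.023 ] 0.0358
```

Call:
apply_moves:
  steps:
    - [[10, -2, 22], 0, 200]
    - [[10, -2, 22], 0, 200]
    - [[8, -2, 20], 0, 200]
    - [[0, 0, 10], 0, 200]
    - [[0, 0, 0], 0, 200]

```text
clock: 13.47
position: [0.5544, 0.0076, 0.143]
ee_rot: [-3.101, 0.003, -1.344]
wrist_force: [-1.2, -1.0, -1.1]
gripper_width: 0.0366
```

Call:
apply_moves:
  steps:
    - [[0, 0, 10], 0, 200]
    - [[0, 0, 5], 0, 200]
    - [[0, 0, 0], 0, 200]
    - [[0, 0, 0], 0, 200]

```text
clock: 13.8
position: [0.5553, 0.0066, 0.1286]
ee_rot: [-3.099, 0.002, -1.347]
wrist_force: [0.1, -0.0, -0.1]
gripper_width: 0.0359
```

```bash
python3 -c "
from h import *
plan((.5541,.0102,.1),-1.346,6)"
```

```text
t 13.8 pos [0.5553 0.0066 0.1286] rot [-3.099e+00  2.000e-03 -1.347e+00] F [ 0.05 -0.   -0.14] w 0.0359
6 rows turn -0.0001 total tool shift now [-3.7  1.6 28.6]
[[-0.6, 0.1, 4.8], [-0.6, 0.1, 4.8], [-0.6, 0.1, 4.8], [-0.6, 0.1, 4.8], [-0.6, 0.1, 4.8], [-0.6, 0.1, 4.8]]
```

Call:
apply_moves:
  steps:
    - [[-2, 1, 10], 0, 200]
    - [[-1, 1, 10], 0, 200]
    - [[-1, 0, 5], 0, 200]
    - [[0, 0, 0], 0, 200]
    - [[0, 0, 0], 0, 200]

```text
clock: 14.22
position: [0.5541, 0.0119, 0.1027]
ee_rot: [-3.096, 0.003, -1.345]
wrist_force: [-0.0, 0.7, 0.1]
gripper_width: 0.0364
```

```bash
python3 -c "
from h import *
plan((.5541,.0102,.085),-1.346,6)
o,c=cap('wrist','w4.png');seats(o,c)"
```

```text
t 14.22 pos [0.5541 0.0119 0.1027] rot [-3.096e+00  3.000e-03 -1.345e+00] F [-0.    0.7   0.11] w 0.0364
6 rows turn 0.0001 total tool shift now [ 1.7  1.1 17.6]
[[0.3, 0.1, 2.9], [0.3, 0.1, 2.9], [0.3, 0.1, 2.9], [0.3, 0.1, 2.9], [0.3, 0.1, 2.9], [0.3, 0.1, 2.9]]
cap [282.8  47.7] [270  29  33  37 608] z [0.0677 0.0687 0.0692] xy [[ 0.5762 -0.0864  0.0687]] [[ 0.5761 -0.0863  0.07  ]]
cap [285.  152.7] [271 137  30  31 669] z [0.0664 0.0674 0.0678] xy [[ 0.5641 -0.0391  0.0674]] [[ 0.5641 -0.0396  0.07  ]]
bezel [285.8 149.8  41.5  41.7] [[ 0.564  -0.0389  0.057 ]]
bezel [286.3  48.7  45.7  50.2] [[ 0.5751 -0.0874  0.057 ]]
```

View pics/w4.png

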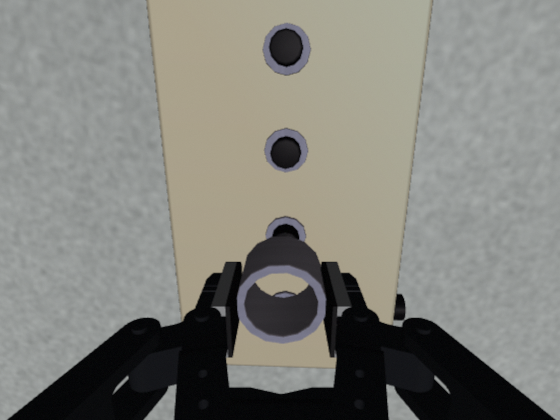

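Call:
apply_moves:
  steps:
    - [[2, 0.5, 4], 0, 200]
    - [[0.5, 0, 4], 0, 200]
    - [[0, 0, 4], 0, 200]
    - [[0, 0, 2], 0, 200]
    - [[0, 0, 0], 0, 200]

```text
clock: 14.68
position: [0.5554, 0.0094, 0.0879]
ee_rot: [-3.095, 0.003, -1.345]
wrist_force: [-0.4, -0.3, -0.9]
gripper_width: 0.0362
```

Call:
apply_moves:
  steps:
    - [[0, 0, 0], 0, 200]

```text
clock: 14.77
position: [0.5553, 0.0093, 0.0877]
ee_rot: [-3.095, 0.003, -1.345]
wrist_force: [0.6, -0.4, -0.4]
gripper_width: 0.0363
```

Call:
apply_moves:
  steps:
    - [[-0.5, 1.5, 3], 0, 200]
    - [[0, 0.4, 4], 0, 200]
    - [[0, 0.2, 4], 0, 200]
    - [[0, 0.2, 3], 0, 200]
    - [[0, 0, 0], 0, 200]

```text
clock: 15.18
position: [0.5535, 0.0095, 0.0724]
ee_rot: [-3.095, 0.003, -1.345]
wrist_force: [-0.3, 0.9, -1.2]
gripper_width: 0.0365
```

Call:
apply_moves:
  steps:
    - [[0, 0, 0], 0, 200]

```text
clock: 15.27
position: [0.5535, 0.0095, 0.0722]
ee_rot: [-3.095, 0.003, -1.345]
wrist_force: [-0.4, 0.1, -0.2]
gripper_width: 0.0361
```

Call:
apply_moves:
  steps:
    - [[0, 0, 2], 0, 200]
    - [[0, 0, 2], 0, 200]
    - [[0, 0, 1.5], 0, 200]

```text
clock: 15.52
position: [0.5541, 0.0097, 0.0666]
ee_rot: [-3.095, 0.003, -1.345]
wrist_force: [-1.1, -0.2, 0.0]
gripper_width: 0.0361
```

Call:
apply_moves:
  steps:
    - [[0, 0, 1], 0, 200]

```text
clock: 15.6
position: [0.5541, 0.0097, 0.0654]
ee_rot: [-3.095, 0.003, -1.345]
wrist_force: [-0.1, 0.3, -0.6]
gripper_width: 0.0364
```

Call:
apply_moves:
  steps:
    - [[0, 0, 0.7], 0, 200]

```text
clock: 15.68
position: [0.5541, 0.0097, 0.0646]
ee_rot: [-3.095, 0.003, -1.345]
wrist_force: [-0.1, -0.3, -1.0]
gripper_width: 0.0362
```

Call:
apply_moves:
  steps:
    - [[0, 0, 0.7], 0, 200]

```text
clock: 15.77
position: [0.5543, 0.0097, 0.064]
ee_rot: [-3.095, 0.002, -1.345]
wrist_force: [-3.5, 1.1, 9.7]
gripper_width: 0.0361
```

Call:
apply_moves:
  steps:
    - [[0, 0, 0.7], 0, 200]

```text
clock: 15.85
position: [0.5543, 0.0097, 0.064]
ee_rot: [-3.095, 0.002, -1.345]
wrist_force: [-5.7, 0.7, 13.1]
gripper_width: 0.0358
```

Call:
apply_moves:
  steps:
    - [[0, 0, 0.5], 0, 200]

```text
clock: 15.93
position: [0.5542, 0.0097, 0.0641]
ee_rot: [-3.095, 0.002, -1.344]
wrist_force: [-2.7, -0.0, 3.6]
gripper_width: 0.0364
```

Call:
apply_moves:
  steps:
    - [[0, 0, 0], 0, 150]
    - [[0, 0, 0], 0, 120]
    - [[0, 0, 0], 0, 90]
    - [[0, 0, 0], 0, 60]
    - [[0, 0, 0], 0, 60]

```text
clock: 16.35
position: [0.5548, 0.0099, 0.0647]
ee_rot: [-3.093, 0.002, -1.344]
wrist_force: [-0.0, -0.2, -0.3]
gripper_width: 0.0652
```

Call:
apply_moves:
  steps:
    - [[0, 0, -6], 0, 60]
    - [[0, 0, -15], 0, 60]
    - [[0, 0, -30], 0, 60]
    - [[0, 0, -35], 0, 60]
    - [[-15, 0, -30], 0, 60]

```text
clock: 16.77
position: [0.5416, 0.0205, 0.1779]
ee_rot: [-3.109, 0.001, -1.347]
wrist_force: [1.7, 0.4, 1.1]
gripper_width: 0.0651
```

Call:
apply_moves:
  steps:
    - [[-30, 0, -20], 0, 60]
    - [[-20, 0, 0], 0, 60]
    - [[0, 0, 0], 0, 60]
    - [[0, 0, 0], 0, 60]

```text
clock: 17.1
position: [0.5327, 0.0727, 0.21]
ee_rot: [-3.094, 0.003, -1.347]
wrist_force: [0.2, -0.7, -0.1]
gripper_width: 0.065
```

```bash
python3 -c "
from h import *
plan((.5541,.0102,.085),-1.346,6)
o,c=cap('wrist','w5.png');seats(o,c)
im=c['img'].astype(int)
for z in (.055,.085):pass
for n in('top','scene'):
  o2,d=cap(n); cv2.imwrite('pics/%s9.png'%n,d['img'][:,:,::-1])
"
```

```text
t 17.1 pos [0.5327 0.0727 0.21  ] rot [-3.094e+00  3.000e-03 -1.347e+00] F [ 0.2  -0.7  -0.14] w 0.065
6 rows turn -0.0001 total tool shift now [ 66.  -1. 125.]
[[10.9, -1.2, 20.8], [10.9, -1.2, 20.8], [10.9, -1.2, 20.8], [10.9, -1.2, 20.8], [10.9, -1.2, 20.8], [10.9, -1.2, 20.8]]
cap [280.3  44.1] [271  33  21  23 312] z [0.0665 0.0675 0.0679] xy [[ 0.5642 -0.0377  0.0675]] [[ 0.564  -0.0374  0.07  ]]
cap [280.8 112.7] [272 103  19  20 282] z [0.0696 0.0706 0.071 ] xy [[0.5528 0.0102 0.0706]] [[0.5528 0.0102 0.07  ]]
cap [281.  174.1] [272 164  19  21 310] z [0.0738 0.0753 0.0758] xy [[0.5417 0.0569 0.0753]] [[0.5416 0.0581 0.07  ]]
bezel [281.5 171.4  24.9  25.3] [[0.5416 0.0588 0.057 ]]
bezel [279.8 114.3  48.1  49.8] [[0.5537 0.0125 0.057 ]]
bezel [281.4  44.9  28.4  31.7] [[ 0.5641 -0.0384  0.057 ]]
```

View pics/w5.png

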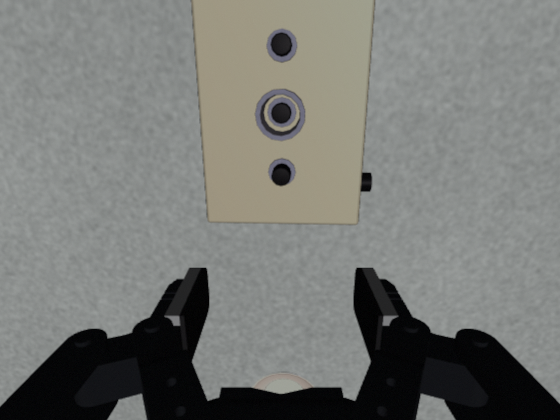

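View pics/scene9.png

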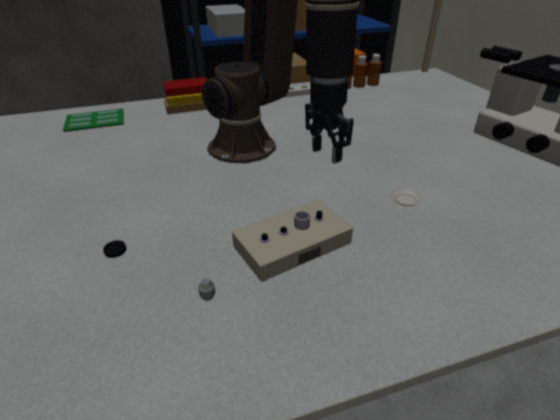

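The collar is around switch 2's bezel with a gap all round. I check that the rim is level, then sign off.

```bash
python3 -c "
from h import *
o,c=cap('wrist');im=c['img'].astype(int)
m=((im[:,:,2]-im[:,:,0]>6));v,u=np.nonzero(m);P=depthpts(c,np.c_[u,v],o)
k=(np.hypot(P[:,0]-.553,P[:,1]-.0102)<.025)&(P[:,2]>.078);P=P[k]
A=np.linalg.lstsq(np.c_[P[:,:2]-P[:,:2].mean(0),np.ones(len(P))],P[:,2],rcond=None)[0];print(len(P),P.mean(0).round(4),'tilt,z',A.round(4),np.ptp(P,axis=0).round(4))
if abs(A[2]-.085)<.003 and np.hypot(*A[:2])<.06: print('sign',ctrl.sign_off())
"
```

```text
663 [0.5529 0.0101 0.0866] tilt,z [-0.1748 -0.3455  0.0866] [0.0363 0.0393 0.2696]
```

```bash
python3 -c "
from h import *
o,c=cap('wrist');im=c['img'].astype(int)
m=((im[:,:,2]-im[:,:,0]>6));v,u=np.nonzero(m);P=depthpts(c,np.c_[u,v],o)
k=(np.hypot(P[:,0]-.553,P[:,1]-.0102)<.025)&(abs(P[:,2]-.085)<.006);P=P[k]
A=np.linalg.lstsq(np.c_[P[:,:2]-P[:,:2].mean(0),np.ones(len(P))],P[:,2],rcond=None)[0];print(len(P),P.mean(0).round(4),'tilt,z',A.round(4),np.ptp(P,axis=0).round(4))
if abs(A[2]-.085)<.003 and np.hypot(*A[:2])<.05: print('sign',ctrl.sign_off())
"
```

```text
654 [0.5529 0.0104 0.0842] tilt,z [-0.0034 -0.0022  0.0842] [0.0362 0.0365 0.0069]
the job is handed in; nothing more can be done
sign None
```

The snapping switch is switch 2. It is latched down with the guard collar standing over it, and the job is handed in at about 17 s of the 72 s allowed.

- **Pressing:** I pressed switches 4, 3 and 2 in that order. Switches 4 and 3 were soft, with a flat 1–2 N and then a steady rise with no drop. I let both go. Switch 2 rose to about 5 N, then dropped to 0.2 N as it snapped. I left switch 1 unpressed, since the snapping one was found. The highest force read on any switch was about 6 N, but the force readings carry roughly 1 N of noise.
- **Collar:** It touched down where the box top should be. A push of about 13 N showed at the wrist for a moment, through the collar and not on a switch.
- **Last checks:**
  - The collar's rim sits at z 0.084, against 0.085 expected, and is level within 0.004 rad. Its centre is within about 1 mm of the switch axis.
  - The switch 2 cap is still latched at 0.071; I felt it at about 0.075 before the snap.
  - The switch 1 and 3 caps stand at their released heights. Switch 4 was last measured before the collar was set down, also at its released height.
  - The objective, dust cap and dish look unmoved in the last scene picture; I did not measure them.
- **Disagreements:**
  - My first rim check failed because finger pixels had been counted in; with those left out it passed.
  - The top and wrist cameras differed by about 2 mm, so I aimed between them.
  - The tool had drifted about 2.7° out of vertical by the placing, but the collar settled flat.

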